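# Tuck a strip under the guide leaf of a scribing jig and hold it flat

### The arm

A 6-joint arm with a two-finger parallel gripper is mounted at the origin on a cart in front of the work surface, level with it; the furniture and walls round the work are solid. World frame = base frame: x ahead of the robot, y to its left, z up, the work surface at z = 0. Lengths are in m, angles in rad, forces in N, time in s.
With the tool pointing down it reaches from about 0.3 to 0.775 m from the base axis. Payload 14.6 kg.
Tool frame: the origin (TCP) lies midway between the tips of the shut fingers; the grasp point (between the pads) lies 19 mm behind it (ctrl.tcp_to_grasp is the z of the grasp point in the tool frame, in m); z points along the fingers, y is the line along which they close (so a half turn about z gives the same grasp; the last joint's range is limited). The gripper opens to 94 mm and grips with 3 to 60 N. Pads are 16 mm wide; open, the fingers measure 119 mm over their backs; the gripper's body (75 mm by 177 mm) begins 78 mm behind the grasp point.
Start: joints at [1.156, 0.3, 1.521, -0, 1.321, -0.067], TCP at [0.187, 0.517, 0.205] pointing down, gripper open.
Joint ranges: [-3.03, 3.03], [-0.79, 2.21], [0.23, 2.52], [-1.04, 4.18], [0, 3.07], [-2.55, 2.55]. Speed limits (rad/s): [2.22, 2.22, 2.57, 3.14, 3.14, 3.14].

### API

Orientations are given as [roll, pitch, yaw] about the fixed x, y, z axes, in that order (R = Rz(yaw) Ry(pitch) Rx(roll)).
In Python, from station import monitor, camera, ctrl gives the robot as it stands.
- The arm moves only by the tool apply_moves, never from a script. Its argument "plan" is one flat list of numbers, 4 for each row, row after row: the shift along the tool's x, y, z in mm, then the turn about the tool's z in rad. In form: [dx, dy, dz, spin, dx, dy, dz, spin, ...]. A call has 1 to 20 rows; each row shifts and turns the commanded pose from where the row before left it, along the tool's axes as they then stand; what a row does not reach is not made up. A row lasts 1/10 s, in which the tool goes at most 50 mm and 8.59 degrees, less where a joint would pass 70% of its speed; a pose out of reach is approached as far as the arm can. A call is refused whole if a number of a shift passes 50 or a number of a turn 0.15, either way. A call with a gripper value outside its range is refused whole. "hand" is the gripper command: -1 is shut, 1 is fully open, values between are in proportion, set as the call begins (left out, the last holds). The fingers move at their own pace and stop on an object; "squeeze" is the grip in N (left out, the last holds). Time passes only in rows, so rows that do not move let the fingers close. It gives the time, the measured TCP pose, the force, the opening and the grip force at its end, in the units of the state.
- monitor.get_obs(): the state, without advancing time (a new reading comes with each control period).
- camera(name): name is "scene" or "top" or "wrist"; returns a dict with "image" (420x560x3 uint8, red, green, blue), "range_z" (420x560 float32, m along the optical axis (not along the pixel's ray), 0 where there is no reading), "mtx" (3x3 intrinsics, pixels), "distortion" ([k1, k2, p1, p2, k3] as OpenCV has them; the pictures are not rectified), "rvec" (rotation vector, rad) and "tvec" (3), from world to camera coordinates, as OpenCV has them. Camera axes: x right, y down, z forward; pixel columns grow to the right and rows downward; lengths in m; the calibration is good to about 2 mm. A picture is of the moment at which its call begins.
- ctrl.hand_in(): hands the job in; it is judged then, once.
The state is a dict: "time_s": time; "qpos": joint angles; "joint_vel": joint speeds; "tau": joint torques, N m; "ee_pos": TCP position; "eef_rot": TCP orientation; "force": force on the tool from outside, world axes, zero at the start; "moment": the same for the moment, N m; "grip_width": finger opening in m; "grip_force": force on a finger pad.
Only numpy, scipy, OpenCV 4.12 (cv2) and the standard library are available. Lean on these libraries where they do the work, as an engineer would, in place of code of your own. Each camera call takes 0.05 s, during which the arm holds its last target. There are 200 camera calls.

### The job

Lower the hinged dark leaf of the scribing jig until it is fully closed. Then take the aluminium strip from the steel block, slide its plain end (the end without the hole) under the front edge of the closed leaf, straight and fully home against the stop, without lifting the leaf, and finish while still holding the strip and pressing it down flat on the jig's deck with about 10 N, ready to be scribed. Leave the roll of tape, the blue pliers and the red tin alone.

Things in the scene. Friction and masses are not known exactly. Their poses are not given: they have to be found in the camera images.
- jig: Wooden scribing jig fixed to the bench. Origin on the bench surface; x axis points from its open front rail to its hinge (away from the robot), y left, z up. Rear part x = 0 to 122 mm, 104 mm wide: two cheeks, from x = 20 mm back, 58 mm apart inside, tops at z = 43 mm, carry the closed leaf.
- deck: The jig's level deck, fixed, on which the strip shall lie; origin and axes as the jig, top at z = 34 mm. From x = -100 to 12 mm it is a free-standing rail 24 mm wide with only the bench beside it, so fingers can reach down past the edges of a strip lying on it. From x = 12 mm it is 58 mm wide and runs between the cheeks, under the leaf, to the stop.
- stop_face (a point): Centre of the front face of the aluminium stop under the leaf (55 mm ahead of the jig's origin along its x, 37 mm above the bench); the stop stands 8 mm above the deck and is 58 mm wide. Axes as the jig.
- leaf_hinge (a point): Middle of the leaf's hinge line, which runs along the jig's y; 98 mm ahead of the jig's origin, 45.5 mm above the bench.
- leaf_edge (a point): Middle of the free (front) edge of the leaf, half-way through its thickness, 78 mm from the hinge; a yellow stripe marks this edge. x axis points to the hinge, z out of the upper (outer) face.
- leaf (a joint): Angle of the dark steel leaf (78 x 94 x 5 mm), rad: 0 = closed, level; grows as its front edge rises. Starts at 0.65 to 1.1, outer face to the rear and up: push that face forward and down to close. Stiff hinge (0.07 N m) stays where left. Closed, its front edge is at jig x = 20 mm, its underside 9 mm above the deck, and the strip goes 35 mm under it.
- strip_mid (a point): Centre (half-way up) of the loose aluminium strip, 150 x 40 x 6 mm, about 0.1 kg. x axis along its length towards the plain end, z up. An 8 mm hole lies 66 mm from the centre towards the other end. It lies crosswise on the steel block and overhangs it by about 29 mm at either end. Once home, 115 mm of it show in front of the leaf.
- strip_end (a point): Middle of the plain end face of the strip, half-way up; 75 mm from its centre along its x.
- strip: The same strip; origin at the centre of its underside, axes as strip_mid.
- steel_block: Grooved dark steel bench block, fixed, 108 x 92 x 26 mm (own x, y, z); origin at the centre of its underside. The strip lies on it along the block's y.
- tape: Roll of masking tape lying flat, 96 mm across, 25 mm high, loose; origin at the centre of its underside. Leave alone.
- blue_pliers: Pliers with blue handles, 43 x 133 x 11 mm, long along own y, loose; origin at the centre of the underside. Leave alone.
- red_tin: Small round tin with red lid, 51 mm across, 22 mm high, loose; origin at the centre of its underside. Leave alone.

How it is judged:
By the outcome, as a careful person would: the job done as asked, in the order asked, and still so for the second after the job is handed in, while the arm keeps its last pose, push and grip.
It also fails if it takes over 48 s, if anything falls off the work surface, if the arm or the gripper's body presses on something with over 40 N, if the wrist force passes 120 N, or if a joint passes its speed limit or range.

## Working session

There is one attempt and no reset: what is moved stays moved. The work goes in short steps, Python scripts to look and compute and a tool call to move; the robot and the scene stay as the last step left them, time stands still between calls to the robot, and variables do not carry over. Pictures are saved under pics/ and viewed, at most 10 in all, crops included, and the job is handed in when it is done.

Besides the shell and the picture viewer there is one more tool, called after "Request:" by a JSON object that holds its "method" and its "body", one argument or row to a line. apply_moves: Moves the arm, as the interface text tells. Its arguments: {"type":"object","properties":{"plan":{"type":"array","items":{"type":"number"}},"hand":{"type":"number"},"squeeze":{"type":"number"}},"required":["plan"]}

```bash
mkdir -p pics; ls
python3 - <<'E'
from station import monitor,camera,ctrl
import cv2,numpy as np
for n in ("top","scene"):
    c=camera(n); cv2.imwrite(f"pics/{n}0.png",c["image"][:,:,::-1]); np.savez(f"pics/{n}0.npz",**c)
    print(n,c["mtx"].tolist(),np.round(c["distortion"],4),c["rvec"],c["tvec"])
    R=cv2.Rodrigues(c["rvec"])[0]; print(-R.T@c["tvec"], R.tolist())
print(monitor.get_obs())
E
```

```text
pics
top [[426.6809570985651, 0.0, 283.0835921454157], [0.0, 426.6809570985651, 212.90881765519384], [0.0, 0.0, 1.0]] [0.019 0.    0.    0.    0.   ] [ 2.19010448 -2.16187581  0.12788997] [0.23772475 0.56467065 0.9470327 ]
[0.46202061 0.25914369 0.9958004 ] [[0.012162170695085628, -0.9998009700338071, 0.01581461107464833], [-0.9946922413390267, -0.013713071815351752, -0.10197694191007634], [0.102173512340174, -0.014490409961273785, -0.9946610484960324]]
scene [[384.5316589275059, 0.0, 280.66528139384735], [0.0, 384.5316589275059, 202.8614386995237], [0.0, 0.0, 1.0]] [-0.0709  0.      0.      0.      0.    ] [ 2.1837032  -0.86194539  0.36059802] [-0.24038048  0.41915008  0.50406592]
[ 0.12493467 -0.22992276  0.64736301] [[0.7337807349730182, -0.6792881545220204, -0.01155145482284975], [-0.4687019654275031, -0.4938463772901471, -0.7324167005481191], [0.4918173447397441, 0.5428474544137288, -0.6807586508078193]]
{'time_s': 0.1, 'qpos': array([ 1.15640638e+00,  3.00416122e-01,  1.52148924e+00,  2.69253870e-06,
        1.32072572e+00, -6.65838370e-02]), 'joint_vel': array([-5.74516570e-04, -1.36166443e-03, -1.26184770e-03,  9.82294708e-04,
        2.76000679e-04,  4.91636922e-06]), 'tau': array([ 5.08359644e-04, -5.32641578e+01, -3.53280866e+01,  7.08890310e-02,
        2.34923355e-02, -1.11461284e-04]), 'ee_pos': array([0.18736056, 0.51685826, 0.20495534]), 'eef_rot': array([-3.14055669e+00, -7.16943777e-05,  2.79378584e+00]), 'force': array([0.76862124, 0.33495983, 0.44409631]), 'moment': array([ 0.00519679, -0.05446947, -0.00615182]), 'grip_force': 0.0, 'grip_width': 0.09414176807896732}
```

View pics/top0.png

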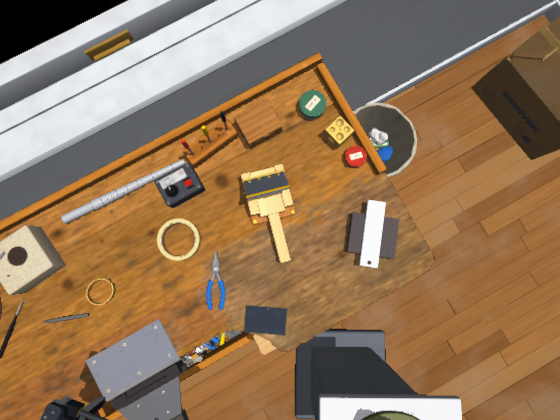

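View pics/scene0.png

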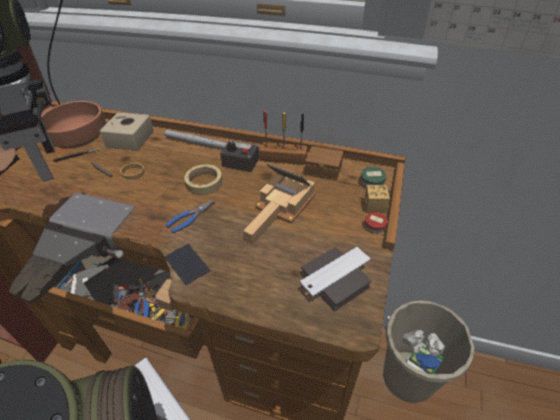

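Top view: jig at about (267,200), its rail running down to (285,260). The leaf is raised at (267,187). The strip is at (372,234) with its hole at the bottom end (370,262), so the plain end faces up and away from the robot.

```bash
cat > h.py <<'E'
import cv2,numpy as np
def cam(c):
    R=cv2.Rodrigues(np.array(c["rvec"]))[0]; t=np.array(c["tvec"]).ravel(); return R,t
def rays(c,uv):
    R,t=cam(c); p=cv2.undistortPoints(np.array(uv,float).reshape(-1,1,2),c["mtx"],c["distortion"]).reshape(-1,2)
    return -R.T@t, np.c_[p,np.ones(len(p))]@R
def plane(c,uv,z):
    o,d=rays(c,uv); return o+d*((z-o[2])/d[:,2])[:,None]
def cloud(c):
    h,w=c["range_z"].shape; v,u=np.mgrid[:h,:w]
    o,d=rays(c,np.c_[u.ravel(),v.ravel()]); return (o+d*c["range_z"].reshape(-1,1)).reshape(h,w,3)
E
python3 - <<'E'
from h import *
c=np.load("pics/top0.npz"); im=c["image"]; P=cloud(c); Z=P[...,2]
v,u=np.mgrid[:420,:560]
box=lambda a,b,e,f:(u>=a)&(u<b)&(v>=e)&(v<f)
for n,p in dict(bench=(250,320),rail=(280,240),strip=(372,234),block=(357,240)).items(): pass
print("bench",np.median(Z[280:300,290:330]),"rail",Z[235:255:5,278].round(4),"strip",np.median(Z[215:250,368:376]),"block",np.median(Z[230:245,352:358]))
def rect(m,z,n):
    m=m.astype(np.uint8); k,l,s,_=cv2.connectedComponentsWithStats(m); i=1+s[1:,4].argmax(); m=(l==i)
    vv,uu=np.nonzero(m); X=plane(c,np.c_[uu,vv],z)[:,:2].astype(np.float32)*1000
    r=cv2.minAreaRect(X); print(n,m.sum(),r, cv2.boxPoints(r).round(1).tolist())
    return X
g=im.min(2); print("strip px",im[234,372],"rail px",im[240,278], "hole",im[262,370])
X=rect(box(350,400,190,275)&(g>150),.032,"strip")
X=rect(box(260,300,205,270)&(im[...,0]>170)&(im[...,0].astype(int)-im[...,2]>40)&(Z>.025),.034,"rail")
# leaf and jig heights along axis
for vv in range(160,222,3): print(vv,[(int(P[vv,x,0]*1000),int(P[vv,x,1]*1000),int(1000*P[vv,x,2]),im[vv,x].tolist()) for x in (258,268,278)])
E
```

```text
bench -0.00104939240474905 rail [0.0339 0.0341 0.0311 0.0329] strip 0.0316343597922184 block 0.025912637071205336
strip px [251 252 253] rail px [252 234 162] hole [108  97  89]
strip 1224 ((517.6219482421875, 42.482940673828125), (41.88297653198242, 151.86932373046875), 82.22027587890625) [[439.6000061035156, 32.0], [590.0, 11.5], [595.7000122070312, 53.0], [445.20001220703125, 73.5]]
rail 749 ((514.3441162109375, 262.7748107910156), (128.54576110839844, 68.08088684082031), 0.8071707487106323) [[449.6000061035156, 295.8999938964844], [450.6000061035156, 227.8000030517578], [579.0999755859375, 229.60000610351562], [578.0999755859375, 297.70001220703125]]
160 [(690, 305, -1, [180, 124, 57]), (690, 282, -1, [162, 110, 50]), (691, 258, -2, [155, 106, 50])]
163 [(682, 305, -1, [169, 115, 54]), (683, 281, -3, [176, 121, 56]), (683, 258, -3, [179, 124, 59])]
166 [(675, 305, -1, [164, 111, 52]), (676, 281, -3, [164, 115, 59]), (667, 258, 41, [252, 229, 154])]
169 [(668, 305, 0, [169, 115, 53]), (661, 280, 35, [252, 231, 159]), (659, 258, 42, [252, 228, 154])]
172 [(654, 303, 32, [252, 241, 
[... 986 characters left out ...]
 39, [252, 241, 171]), (585, 279, 34, [252, 236, 163]), (585, 256, 35, [252, 231, 159])]
205 [(578, 302, 32, [235, 205, 136]), (578, 279, 33, [252, 234, 163]), (578, 256, 34, [252, 232, 160])]
208 [(570, 301, 42, [249, 227, 159]), (571, 279, 33, [252, 235, 163]), (571, 256, 37, [252, 232, 160])]
211 [(563, 301, 44, [248, 222, 155]), (565, 279, 30, [252, 238, 167]), (565, 256, 33, [248, 224, 154])]
214 [(559, 302, 10, [93, 67, 42]), (557, 279, 33, [222, 189, 125]), (558, 256, 33, [243, 206, 133])]
217 [(553, 302, 9, [208, 132, 69]), (553, 279, 6, [187, 147, 98]), (551, 256, 33, [252, 231, 160])]
220 [(546, 302, 7, [219, 139, 71]), (546, 279, 11, [98, 62, 32]), (544, 256, 35, [252, 229, 154])]
```

Run:
```python
import cv2
a=cv2.imread("pics/top0.png")[155:275,225:405]; a=cv2.resize(a,None,fx=4,fy=4,interpolation=cv2.INTER_CUBIC)
cv2.imwrite("pics/topcrop.png",a)
```

```text
(no output)
```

View pics/topcrop.png

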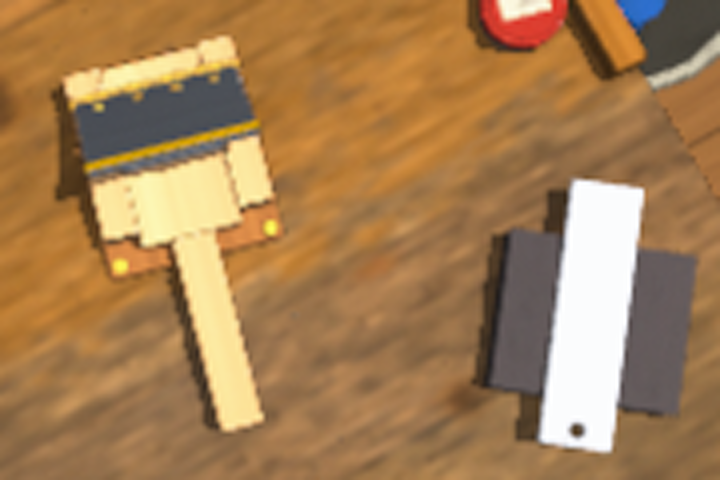

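The crop shows the jig with its leaf raised, the free rail from crop (195,235) to (242,425), and the strip with its hole at the bottom (577,430).

Run:
```python
from h import *
c=np.load("pics/top0.npz"); im=c["image"].astype(int); P=cloud(c)
m=(im[...,2]>110)&(im[...,0]>200)
C=[];W=[]
for r in range(222,256):
    x=np.nonzero(m[r,262:296])[0]+262
    A=plane(c,[[x.min()-.5,r],[x.max()+.5,r]],.034)
    C.append(A.mean(0)[:2]); W.append(np.hypot(*(A[0]-A[1])[:2]))
C=np.array(C); vx,vy,x0,y0=cv2.fitLine(C.astype(np.float32),cv2.DIST_HUBER,0,1e-4,1e-4).ravel()
if vx<0: vx,vy=-vx,-vy
yaw=np.arctan2(vy,vx); print("yaw",yaw,"w",np.mean(W)*np.cos(yaw),"pt",x0,y0)
d=np.array([vx,vy]); n=np.array([-vy,vx])
# rail front end: along centreline
vv,uu=np.nonzero(m[222:275,262:300]); X=plane(c,np.c_[uu+262,vv+222],.034)[:,:2]-[x0,y0]
s=X@d; q=abs(X@n)<.008
front=np.percentile(s[q],.5); 
o=np.array([x0,y0])+d*(s[q].min()-.001+.100); print("jig origin from rail end",o)
# high surfaces in jig frame
Q=P[160:225,235:305].reshape(-1,3); I=im[160:225,235:305].reshape(-1,3); L=(Q[:,:2]-o)
a=L@d;b=L@n
k=(Q[:,2]>.028)&(Q[:,2]<.05)&(I[:,0]>200)
print("rear max",np.percentile(a[k],[98,99.5]),"front cheek",a[k&(Q[:,2]>.039)].min(),"b range",np.percentile(b[k],[1,99]))
dark=(I.max(1)<100)&(I[:,2]>I[:,0])&(Q[:,2]>.045)&(abs(b)<.04)
pf=np.polyfit(a[dark],Q[dark,2],1); print("leaf slope ang",np.arctan(-pf[0]),dark.sum(),"a rng",a[dark].min(),a[dark].max(), "b",b[dark].mean())
yl=(I[:,0]>120)&(I[:,2]<80)&(Q[:,2]>.09); print("stripe",a[yl].mean(),b[yl].mean(),b[yl].min(),b[yl].max(),Q[yl,2].mean())
# strip
m=(im.min(2)>150).astype(np.uint8); m[:190]=0;m[275:]=0;m[:,:350]=0;m[:,400:]=0
vv,uu=np.nonzero(m); X=plane(c,np.c_[uu,vv],.032)[:,:2]; print("strip c",X.mean(0))
r=cv2.minAreaRect((X*1000).astype(np.float32)); print(r)
e=np.linalg.eigh(np.cov(X.T))[1][:,1]; print("yaw",np.arctan(e[1]/e[0]))
```

```text
yaw 0.26492867 w 0.02384239851247413 pt 0.5028299 0.252608
jig origin from rail end [0.5472846  0.26466882]
rear max [0.11651068 0.11747577] front cheek -0.005209119100603905 b range [-0.04785403  0.04740032]
leaf slope ang 1.2962807897865327 456 a rng -0.0837359298148882 0.09660312576641089 b 6.151359250795632e-05
stripe 0.0464774165705083 -0.0011510034935811684 -0.04743938011029112 0.04562534636490023 0.158903167991076
strip c [0.51755753 0.04229287]
((517.6219482421875, 42.482940673828125), (41.88297653198242, 151.86932373046875), 82.22027587890625)
yaw -0.1366967024005047
```

Request:
{"method": "apply_moves", "body": {
  "plan": [0, 0, 0, -0.122, 0, 0, 0, -0.122, 0, 0, 0, -0.122, 0, 0, 0, -0.122, 0, 0, 0, -0.124, -22.8, -22.5, 0, 0, -22.8, -22.5, 0, 0, -22.8, -22.5, 0, 0, -22.8, -22.5, 0, 0, -22.8, -22.5, 0, 0, -22.8, -22.5, 0, 0, -22.8, -22.5, 0, 0, -22.8, -22.5, 0, 0, -22.8, -22.5, 0, 0, -22.8, -22.5, 0, 0, -22.8, -22.5, 0, 0, -22.8, -22.5, 0, 0, -22.8, -22.5, 0, 0, -22.8, -22.5, 0, 0, -22.8, -22.5, 0, 0],
  "hand": -1
}}

```text
time_s: 2.1
ee_pos: [0.6066, 0.2798, 0.205]
eef_rot: [-3.142, -0.001, -2.877]
force: [-0.2, -0.5, 0.8]
grip_width: 0.0005
grip_force: 0.0
```

Run:
```python
from h import *
from station import monitor,camera
c=camera("wrist"); cv2.imwrite("pics/w1.png",c["image"][:,:,::-1]); np.savez("pics/w1.npz",**c)
o=monitor.get_obs(); print(o["time_s"],o["ee_pos"],o["eef_rot"],o["qpos"]); R,t=cam(c); print(-R.T@t,R)
```

```text
2.15 [0.60968276 0.27685777 0.20440751] [-3.14066210e+00 -6.70667823e-04 -2.88015994e+00] [ 3.71917012e-01  5.76274105e-01  1.13201605e+00 -8.58950918e-04
  1.43407173e+00 -1.46019494e+00]
[0.53231427 0.25911684 0.38392965] [[-0.26073928  0.9654079   0.00161706]
 [ 0.93068919  0.25091651  0.26619266]
 [ 0.25657875  0.07091186 -0.96391849]]
```

View pics/w1.png

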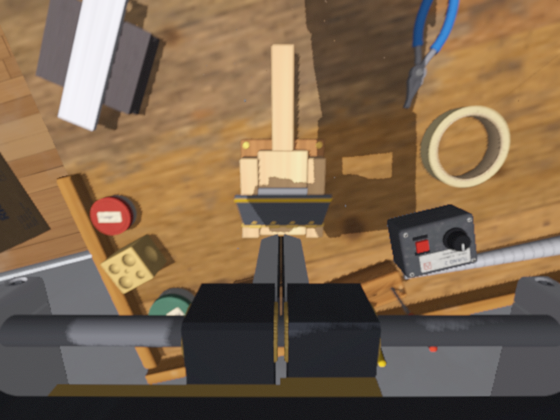

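The wrist view shows the rail from (283,45) to (285,140), the leaf stripe at v=200 and the shut fingertips at (281,240) behind the leaf. The strip is at upper left.

Run:
```python
from h import *
c=np.load("pics/w1.npz"); im=c["image"].astype(int); P=cloud(c)
m=(im[...,0]>170)&(im[...,2]>80)&(P[...,2]>.022)
C=[];W=[]
for r in range(52,132):
    x=np.nonzero(m[r,255:310])[0]+255
    A=plane(c,[[x.min()-.5,r],[x.max()+.5,r]],.034); C.append(A.mean(0)[:2]); W.append(np.hypot(*(A[0]-A[1])[:2]))
vx,vy,x0,y0=cv2.fitLine(np.array(C,np.float32),cv2.DIST_HUBER,0,1e-4,1e-4).ravel()
if vx<0: vx,vy=-vx,-vy
print("yaw",np.arctan2(vy,vx),"w",np.median(W))
d=np.array([vx,vy]); n=np.array([-vy,vx])
# edge profile along centre column at the rail front
col=im[30:60,278:290,2].mean(1); print(col.round())
g=np.abs(np.diff(col)).argmax()+30.5; F=plane(c,[[283,g]],.034)[0,:2]; print("front row",g,F)
o=np.array([x0,y0])+d*((F-[x0,y0])@d+.100); print("jig o",o)
L=P[...,:2]-o; a=L@d; b=L@n
lf=(im.max(2)<90)&(P[...,2]>.05)&(P[...,2]<.12)&(abs(b)<.045)&(a>.04)&(a<.1)
lf[240:]=0
pf=np.polyfit(a[lf],P[...,2][lf],1); print("leaf",lf.sum(),np.arctan(-pf[0]))
yl=(im[...,0]>130)&(im[...,2]<70)&(P[...,2]>.08)&(abs(b)<.05)&(a<.08); yl[240:]=0
print("stripe",a[yl].mean(),b[yl].mean(),P[...,2][yl].mean())
for k in (.065,.08,.1): q=m&(abs(b)<.05); 
print("cheek top front a", [a[(P[...,2]>.040)&(P[...,2]<.046)&m&(abs(s*b-.04)<.008)].min().round(4) for s in (1,-1)])
# deck wide front & width
w=m&(abs(P[...,2]-.034)<.004)&(a>.0)&(a<.03); print("deck front",np.percentile(a[w&(abs(b)>.016)&(abs(b)<.026)],1))
```

```text
yaw 0.27061749 w 0.02345044659132841
[ 93.  91.  89.  88.  88.  89.  90.  91.  90.  90.  88.  88.  86.  94.
 122. 147. 163. 167. 168. 168. 168. 167. 168. 168. 168. 168. 168. 169.
 168. 169.]
front row 43.5 [0.45256579 0.24087995]
jig o [0.54900457 0.26733079]
leaf 1676 0.8688366083853216
stripe 0.04336501684683703 -0.002664018065975234 0.14260870964841182
cheek top front a [np.float64(0.0202), np.float64(0.0196)]
deck front 0.011855359163945861
```

Request:
{"method": "apply_moves", "body": {
  "plan": [0, 0, 20, 0, 0, 0, 20, 0, 0, 0, 20, 0, 0, 0, 20, 0, 0, 0, 20, 0, 2, 0, 8, 0, 2, 0, 8, 0, 2, 0, 8, 0, 2, 0, 7, 0, 2, 0, 7, 0, 2, 0, 6, 0, 2, 0, 6, 0, 2, 0, 4, 0, 0, 0, 0, 0]
}}

```text
time_s: 3.55
ee_pos: [0.5898, 0.2763, 0.0508]
eef_rot: [-3.141, -0.001, -2.877]
force: [-0.7, -0.3, 0.6]
grip_width: 0.0006
grip_force: 0.0
```

Request:
{"method": "apply_moves", "body": {
  "plan": [0, 0, 1.5, 0, 0, 0, 1.5, 0, 0, 0, 1.5, 0, 0, 0, 1, 0, 0, 0, 0, 0]
}}

```text
time_s: 4.05
ee_pos: [0.5906, 0.2765, 0.048]
eef_rot: [3.142, 0.001, -2.877]
force: [-8.4, -4.0, 17.5]
grip_width: 0.0001
grip_force: 8.9
```

Request:
{"method": "apply_moves", "body": {
  "plan": [0, 0, -10, 0, 0, 0, -25, 0, 0, 0, -25, 0, 0, 0, -25, 0, 0, 0, -15, 0, 0, 0, 0, 0]
}}

```text
time_s: 4.65
ee_pos: [0.5911, 0.2767, 0.1481]
eef_rot: [3.141, 0.004, -2.877]
force: [-0.2, 0.8, -0.4]
grip_width: 0.0007
grip_force: 0.0
```

Run:
```python
from h import *
from station import monitor,camera
c=camera("wrist"); np.savez("pics/w2.npz",**c); cv2.imwrite("pics/w2.png",c["image"][:,:,::-1])
P=cloud(c); o=np.array([.549,.2673]); L=P[...,:2]-o; y=.2706
a=L@[np.cos(y),np.sin(y)]; b=L@[-np.sin(y),np.cos(y)]; im=c["image"].astype(int)
for s in (-.03,.03):
  for A in (.025,.035,.045,.055,.065,.08): 
    k=(abs(a-A)<.004)&(abs(b-s)<.008)&(P[...,2]<.09); print(s,A,k.sum(),np.median(P[...,2][k]).round(4), end=" | ")
```

```text
-0.03 0.025 138 0.0479 | -0.03 0.035 127 0.0477 | -0.03 0.045 129 0.0475 | -0.03 0.055 124 0.0474 | -0.03 0.065 125 0.0477 | -0.03 0.08 116 0.0477 | 0.03 0.025 143 0.0479 | 0.03 0.035 135 0.0478 | 0.03 0.045 126 0.0476 | 0.03 0.055 125 0.0477 | 0.03 0.065 121 0.0476 | 0.03 0.08 122 0.0476 |
```

Request:
{"method": "apply_moves", "body": {
  "plan": [18.9, -18.3, 0, 0, 18.9, -18.3, 0, 0, 18.9, -18.3, 0, 0, 18.9, -18.3, 0, 0, 18.9, -18.3, 0, 0, 18.9, -18.3, 0, 0, 18.9, -18.3, 0, 0, 18.9, -18.3, 0, 0, 18.9, -18.3, 0, 0, 18.9, -18.3, 0, 0, 0, 0, 0, 0.1, 0, 0, 0, 0.1, 0, 0, 0, 0.1, 0, 0, 0, 0.1, 0, 0, 0, 0, 0, 0, 0, 0],
  "hand": 1
}}

```text
time_s: 6.3
ee_pos: [0.4552, 0.0504, 0.1451]
eef_rot: [-3.141, -0.001, 3.009]
force: [-0.3, -0.2, 0.7]
grip_width: 0.094
grip_force: 0.0
```

Run:
```python
from h import *
from station import monitor,camera
c=camera("wrist"); np.savez("pics/w3.npz",**c); cv2.imwrite("pics/w3.png",c["image"][:,:,::-1])
o=monitor.get_obs(); print(o["time_s"],o["ee_pos"],o["eef_rot"],o["force"])
im=c["image"].astype(int); m=((im.min(2)>150)).astype(np.uint8)
k,l,s,ce=cv2.connectedComponentsWithStats(m); i=1+s[1:,4].argmax(); print(s[i],ce[i])
vv,uu=np.nonzero(l==i); X=plane(c,np.c_[uu,vv],.032)[:,:2]
r=cv2.minAreaRect((X*1000).astype(np.float32)); print(r)
```

```text
6.35 [0.4553347  0.05039442 0.14529337] [-3.14138022e+00 -1.08896381e-03  3.00858359e+00] [-0.40409104  0.44824253  0.26730035]
[ 262  191   41  125 4775] [281.73340314 253.27267016]
((515.1039428710938, 43.711219787597656), (41.83525466918945, 143.84405517578125), 82.24201202392578)
```

View pics/w3.png

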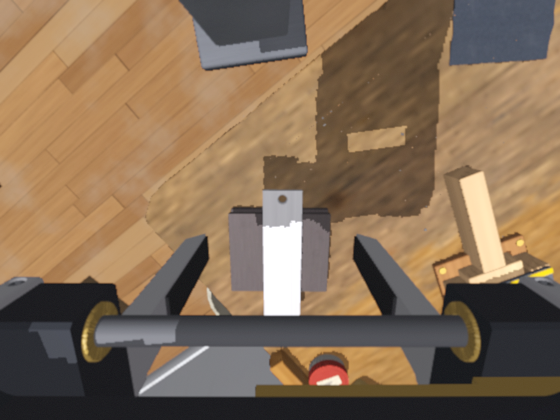

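The wrist view shows the strip between the open fingers, with its hole end at (282,191) and the hole at (282,199). The block starts at v≈208. The leaf measures level at z≈0.0477, so it is closed.

Request:
{"method": "apply_moves", "body": {
  "plan": [-1.2, 1.2, 20, 0.002, 0, 0, 25, 0, 0, 0, 25, 0, 0, 0, 25, 0, 0, 0, 20, 0, 0, 0, 13, 0, 0, 0, 7, 0, 0, 0, 0, 0, 0, 0, 0, 0]
}}

```text
time_s: 7.25
ee_pos: [0.4572, 0.0514, 0.0114]
eef_rot: [3.142, 0.0, 3.004]
force: [-0.9, 0.1, -0.2]
grip_width: 0.094
grip_force: 0.0
```

Request:
{"method": "apply_moves", "body": {
  "plan": [0, 0, 0, 0, 0, 0, 0, 0, 0, 0, 0, 0, 0, 0, 0, 0, 0, 0, 0, 0, 0, 0, 0, 0],
  "hand": -1,
  "squeeze": 50
}}

```text
time_s: 7.85
ee_pos: [0.457, 0.0514, 0.011]
eef_rot: [3.142, 0.0, 3.004]
force: [-0.6, 0.0, -0.6]
grip_width: 0.0493
grip_force: 0.0
```

Request:
{"method": "apply_moves", "body": {
  "plan": [0, 0, 0, 0, 0, 0, 0, 0, 0, 0, 0, 0, 0, 0, 0, 0]
}}

```text
time_s: 8.25
ee_pos: [0.457, 0.0514, 0.011]
eef_rot: [3.142, 0.0, 3.004]
force: [0.4, 0.1, 0.7]
grip_width: 0.0391
grip_force: 50.0
```

Request:
{"method": "apply_moves", "body": {
  "plan": [0, 0, -5, 0, 0, 0, -10, 0, 0, 0, -15, 0, 0, 0, -15, 0, 0, 0, -15, 0, 0, 0, -10, 0, 0, 0, 0, 0, 0, 0, 0, 0]
}}

```text
time_s: 9.05
ee_pos: [0.4569, 0.0514, 0.0808]
eef_rot: [-3.142, 0.0, 3.004]
force: [0.3, -0.6, -1.4]
grip_width: 0.0394
grip_force: 50.0
```

Run:
```python
from h import *
from station import monitor,camera
o=monitor.get_obs(); print(o["time_s"],o["ee_pos"],o["eef_rot"],o["force"],o["grip_width"],o["grip_force"])
for n in("top","scene"):
    c=camera(n); np.savez(f"pics/{n}4.npz",**c); cv2.imwrite(f"pics/{n}4.png",c["image"][:,:,::-1])
c=camera("wrist"); cv2.imwrite("pics/w4.png",c["image"][:,:,::-1]); np.savez("pics/w4.npz",**c)
P=cloud(c); im=c["image"].astype(int); m=(im.min(2)>130)&(P[...,2]>.05)&(P[...,2]<.12)
e=P[m]; d=np.array([np.cos(-.137),np.sin(-.137)]); s=(e[:,:2]-o["ee_pos"][:2])@d
print(m.sum(),np.polyfit(s,e[:,2],1),s.min(),s.max())
```

```text
9.05 [0.45686204 0.05141235 0.08084012] [-3.14156420e+00  6.91020016e-05  3.00380567e+00] [ 0.28153347 -0.60485556 -1.43804609] 0.03936407238267385 49.997794926166534
7277 [-0.01151897  0.10089859] -0.014248838679504517 0.09134912018996692
```

Request:
{"method": "apply_moves", "body": {
  "plan": [3, 9, 0, 0, 6, 17.5, 0, 0, 6, 17.5, 0, 0, 6, 17.5, 0, 0, 6, 17.5, 0, 0, 6, 17.5, 0, 0, 6, 17.5, 0, 0, 6, 17.5, 0, 0, 6, 17.5, 0, 0, 6, 17.5, 0, 0, 2, 8, 0, 0, 0, 0, 0, -0.08, 0, 0, 0, -0.1, 0, 0, 0, -0.1, 0, 0, 0, -0.08, 0, 0, 0, -0.048, 0, 0, 0, 0, 0, 0, 0, 0]
}}

```text
time_s: 11.0
ee_pos: [0.4224, 0.2323, 0.0808]
eef_rot: [-3.142, -0.0, -2.873]
force: [0.7, 0.4, -1.6]
grip_width: 0.0393
grip_force: 50.0
```

```bash
cat > m.py <<'E'
from h import *
from station import monitor,camera
import sys
k=sys.argv[1]; zt=float(sys.argv[2])
ob=monitor.get_obs(); print(ob["time_s"],ob["ee_pos"],ob["eef_rot"],ob["force"],ob["grip_width"],ob["grip_force"])
y=.2706; o=np.array([.549,.2673]); d=np.array([np.cos(y),np.sin(y)]); n=np.array([-d[1],d[0]])
print("tcp jig",(ob["ee_pos"][:2]-o)@d,(ob["ee_pos"][:2]-o)@n)
c=camera("wrist"); cv2.imwrite(f"pics/{k}.png",c["image"][:,:,::-1]); np.savez(f"pics/{k}.npz",**c)
P=cloud(c); im=c["image"].astype(int); m=(im.min(2)>130)&(abs(P[...,2]-zt)<.006)&(im.max(2)-im.min(2)<40)
l,lab,s,_=cv2.connectedComponentsWithStats(m.astype(np.uint8)); m=lab==1+s[1:,4].argmax()
vv,uu=np.nonzero(m); X=plane(c,np.c_[uu,vv],zt)[:,:2]-o
J=np.c_[X@d,X@n]; r=cv2.minAreaRect((J*1000).astype(np.float32)); print(m.sum(),r,J.min(0),J.max(0))
print("top slope",np.polyfit(J[:,0],P[m][:,2],1))
E
python3 m.py w5 .101
```

```text
11.0 [0.422445   0.23234502 0.08083604] [-3.14153545e+00 -2.37933914e-04 -2.87301515e+00] [ 0.71948425  0.38778409 -1.56803953] 0.0392742623426254 49.99775379896164
tcp jig -0.13129355761030617 0.00014638250438885888
4960 ((-120.33592987060547, -0.19291114807128906), (40.72157669067383, 50.09710693359375), 89.79644775390625) [-0.14538141 -0.02047774] [-0.09521621  0.02024584]
top slope [-0.00924469  0.10018773]
```

View pics/w5.png

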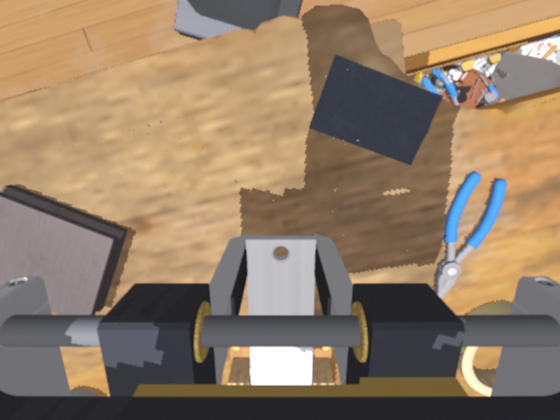

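The wrist view shows the strip held level between the fingers, with its hole at (281,253). It is centred over the rail and aligned with it.

Request:
{"method": "apply_moves", "body": {
  "plan": [0, 0, 8, 0, 0, 0, 15, 0, 0, 0, 15, 0, 0, 0, 12, 0, 0, 0, 7, 0, 0, 0, 2, 0, 0, 0, 1, 0, 0, 0, 0, 0]
}}

```text
time_s: 11.85
ee_pos: [0.4227, 0.2325, 0.0213]
eef_rot: [3.142, 0.001, -2.871]
force: [0.0, -0.8, -0.7]
grip_width: 0.0391
grip_force: 50.0
```

Request:
{"method": "apply_moves", "body": {
  "plan": [0, 0, 0.5, 0, 0, 0, 0.5, 0, 0, 0, 0, 0]
}}

```text
time_s: 12.15
ee_pos: [0.4226, 0.2324, 0.0201]
eef_rot: [3.142, 0.0, -2.871]
force: [-0.3, 0.7, 0.0]
grip_width: 0.0392
grip_force: 50.0
```

Request:
{"method": "apply_moves", "body": {
  "plan": [-4, 0, 0, 0, -6, 0, 0, 0, -6, 0, 0, 0, -6, 0, 0, 0, -6, 0, 0, 0, -6, 0, 0, 0, -6, 0, 0, 0, -4, 0, 0, 0, 0, 0, 0, 0]
}}

```text
time_s: 13.05
ee_pos: [0.4653, 0.2442, 0.0199]
eef_rot: [-3.142, 0.0, -2.871]
force: [0.2, 0.1, -0.7]
grip_width: 0.0392
grip_force: 50.0
```

```bash
python3 m.py w6 .041
```

```text
13.05 [0.46532112 0.24420897 0.01989097] [-3.14158475e+00  1.50270500e-04 -2.87146625e+00] [ 0.1593152   0.10236472 -0.73097039] 0.039227011806656074 49.99777793884277
tcp jig -0.08680631528008911 0.00011740550747981561
4974 ((-76.31944274902344, -0.15093994140625), (39.85565185546875, 49.825706481933594), 89.90255737304688) [-0.1012198  -0.02008721] [-0.05137278  0.0197661 ]
top slope [-0.00532361  0.03999438]
```

Request:
{"method": "apply_moves", "body": {
  "plan": [-1.5, 0, 0, 0, -1.5, 0, 0, 0, -1, 0, 0.3, 0, -1, 0, 0.3, 0, 0, 0, 0, 0]
}}

```text
time_s: 13.6
ee_pos: [0.4698, 0.2455, 0.0193]
eef_rot: [3.142, 0.0, -2.871]
force: [-0.1, -0.6, 0.2]
grip_width: 0.0393
grip_force: 50.0
```

Request:
{"method": "apply_moves", "body": {
  "plan": [-0.6, 0, 0, 0, -0.6, 0, 0, 0, 0, 0, 0, 0]
}}

```text
time_s: 13.9
ee_pos: [0.4701, 0.2455, 0.019]
eef_rot: [-3.141, -0.002, -2.871]
force: [-5.2, -1.5, -0.6]
grip_width: 0.0394
grip_force: 50.0
```

Request:
{"method": "apply_moves", "body": {
  "plan": [-0.6, 0, 0, 0, -0.4, 0, 0, 0, 0, 0, 0.5, 0, 0, 0, 0.5, 0, 0, 0, 0, 0, 0, 0, 0, 0]
}}

```text
time_s: 14.5
ee_pos: [0.4702, 0.2456, 0.0189]
eef_rot: [-3.141, -0.004, -2.871]
force: [-17.7, -6.6, 18.5]
grip_width: 0.0394
grip_force: 50.0
```

```bash
python3 m.py w7 .040
```

```text
14.5 [0.47015154 0.24559706 0.01885187] [-3.14124375 -0.00426028 -2.87123866] [-17.69890777  -6.62056412  18.54238053] 0.0393678965368977 49.99683737754822
tcp jig -0.0817806224726053 0.00016377244837793473
5027 ((-71.25127410888672, -0.10592842102050781), (39.88725280761719, 49.67618179321289), 89.92605590820312) [-0.09610892 -0.02005769] [-0.04638755  0.01982866]
top slope [0.00392089 0.03981072]
```

Request:
{"method": "apply_moves", "body": {
  "plan": [0.5, 0, -0.3, 0, 0.4, 0, -0.2, 0, 0, 0, 0, 0, 0, 0, 0, 0]
}}

```text
time_s: 14.95
ee_pos: [0.4701, 0.2456, 0.0189]
eef_rot: [-3.141, -0.002, -2.871]
force: [-8.0, -2.3, 7.1]
grip_width: 0.0392
grip_force: 50.0
```

Request:
{"method": "apply_moves", "body": {
  "plan": [0.2, 0, 0.15, 0, 0, 0, 0, 0, 0, 0, 0, 0, 0, 0, 0, 0]
}}

```text
time_s: 15.35
ee_pos: [0.4701, 0.2456, 0.0189]
eef_rot: [-3.141, -0.002, -2.871]
force: [-7.4, -2.2, 7.5]
grip_width: 0.0388
grip_force: 50.0
```

```bash
python3 m.py w8 .040
python3 - <<'E'
from h import *
from station import camera
c=camera("top"); cv2.imwrite("pics/t8.png",cv2.resize(c["image"][155:275,225:405,::-1],None,fx=4,fy=4))
c=camera("scene"); im=c["image"]; P=cloud(c)
y=.2706; L=P[...,:2]-[.549,.2673]; a=L@[np.cos(y),np.sin(y)]; b=L@[-np.sin(y),np.cos(y)]
for A in (.025,.04,.06,.08):
  print([float(np.median(P[...,2][(abs(a-A)<.006)&(abs(b-s)<.01)])) for s in(-.03,0,.03)])
cv2.imwrite("pics/s8.png",cv2.resize(im[140:260,200:360,::-1],None,fx=5,fy=5))
E
```

```text
15.35 [0.47011845 0.24559128 0.018906  ] [-3.14148293e+00 -1.67741417e-03 -2.87134024e+00] [-7.43499214 -2.17181028  7.47021118] 0.03880147344908813 49.99695003032684
tcp jig -0.08181405804387075 0.00016704921900251898
5025 ((-71.30087280273438, -0.09739494323730469), (39.894927978515625, 49.77648162841797), 89.91568756103516) [-0.09621263 -0.02005315] [-0.0463834   0.01983976]
top slope [0.00392488 0.03981477]
[0.023463314116674683, nan, nan]
[0.04816743135471313, nan, nan]
[0.04839418886046587, 0.048762507263795385, 0.04878739962919665]
[0.04826970610906689, 0.048312797921868655, 0.0483478547027445]
  return _methods._mean(a, axis=axis, dtype=dtype,
  ret = ret.dtype.type(ret / rcount)
```

View pics/s8.png

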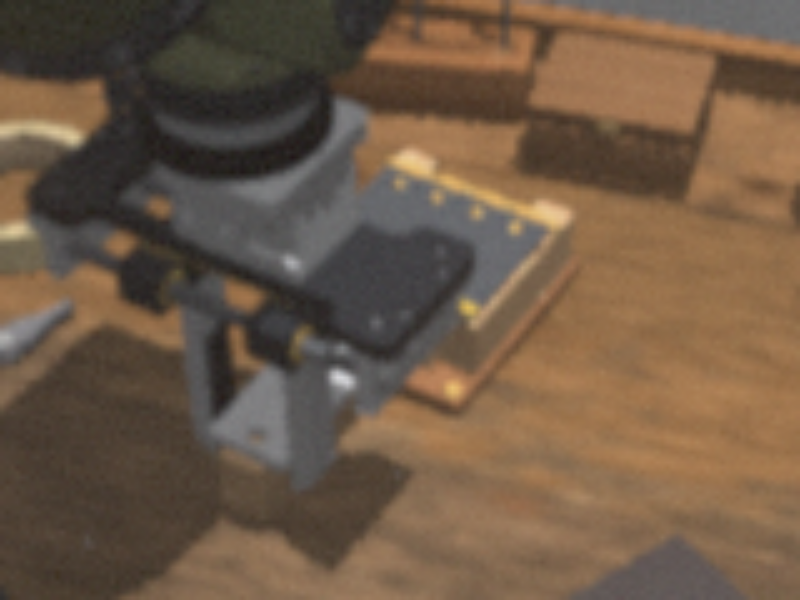

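The picture shows the strip flat on the rail between the fingers, around (260,420), and the leaf closed and level. I'll trim the press to about 10 N and ease the forward push.

Request:
{"method": "apply_moves", "body": {
  "plan": [0.2, 0, 0.2, 0, 0, 0, 0, 0, 0, 0, 0, 0, 0, 0, 0, 0, 0, 0, 0, 0]
}}

```text
time_s: 16.0
ee_pos: [0.4701, 0.2456, 0.0189]
eef_rot: [-3.141, -0.001, -2.871]
force: [-7.6, -2.7, 9.3]
grip_width: 0.0388
grip_force: 50.0
```

Request:
{"method": "apply_moves", "body": {
  "plan": [0, 0, 0, 0, 0, 0, 0, 0, 0, 0, 0, 0, 0, 0, 0, 0, 0, 0, 0, 0]
}}

```text
time_s: 16.5
ee_pos: [0.4701, 0.2456, 0.0189]
eef_rot: [-3.141, -0.001, -2.871]
force: [-8.1, -2.9, 9.6]
grip_width: 0.039
grip_force: 50.0
```

Run:
```python
from station import monitor,ctrl
o=monitor.get_obs(); print(o["time_s"],o["force"],o["grip_force"])
if 7.5<o["force"][2]<12: print(ctrl.hand_in())
```

```text
16.5 [-8.08476974 -2.89870541  9.57359669] 49.99684810638428
the job is handed in; nothing more can be done
None
```

I handed the job in at 16.5 s: the leaf is closed and still level, and the strip is straight and against the stop. It is still held at 50 N and pressed on the deck with about 10 N, with about 8 N of push left against the stop.

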